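# Charge the instrument module with its hand pump and shut it off

## Robot

A 7-joint arm with a two-finger parallel gripper is mounted at the origin on the work surface. World frame = base frame: x ahead of the robot, y to its left, z up, the work surface at z = 0. Lengths are in m, angles in rad, forces in N, time in s.
With the tool pointing down it reaches from about 0.425 to 0.875 m from the base axis. Payload 8.4 kg.
Tool frame: the origin (TCP) lies on the centre line of the jaws, within the pads' length; the fingertips stand 22 mm ahead of it and the grasp point (between the pads) lies 3 mm ahead of it; z points along the fingers, x is the direction in which the jaws open and shut, and the axes are right-handed (so a half turn about z gives the same grasp; the last joint's range is limited). The gripper opens to 87 mm and grips with 3 to 60 N. Pads are 19 mm wide; open, the fingers measure 117 mm over their backs; the gripper's body (75 mm by 190 mm) begins 51 mm behind the grasp point.
Start: joints at [-1.25, 0.333, 0.04, 1.465, -0.013, 1.343, -0.059], TCP at [0.265, 0.594, 0.245] pointing down, gripper open.
Joint ranges: [-2.58, 2.58], [-0.38, 2.09], [-1.3, 1.39], [0.25, 2.4], [-1.5, 4.64], [0.08, 2.09], [-2.65, 2.65]. Speed limits (rad/s): [2.22, 2.22, 2.79, 2.79, 3.14, 3.14, 3.14].

## Interface

Orientations are given as a unit quaternion [x, y, z, w].
In Python, from station import env gives the robot as it stands. Calls block until the motion is done:
- env.move_ptp(position, orientation): joint-space move of the TCP to a pose.
- env.move_straight(position, vel=0.15, ori=None): straight line of the TCP; ori=None keeps the orientation; vel is the mean speed in m/s.
- env.goto_joints(angles): joint-space move.
- env.ungrasp() and env.close_gripper(newtons=None): open the fingers fully, or close them until they stop; newtons is the grip in N (None keeps the last).
- env.pause(seconds).
- env.solve_ik(position, orientation): joint angles nearest the present ones, or None.
- env.grab_frame(name): name is "scene" or "side" or "wrist"; returns the picture (400x640x3 uint8, blue, green, red); there is no depth.
- env.camera_model(name): a dict with "mtx" (3x3 intrinsics, pixels), "camera_from_world" (4x4, takes a point from world to camera coordinates). Camera axes: x right, y up, looking along -z (the intrinsics and any distortion apply to the point x, -y, -z); pixel columns grow to the right and rows downward; lengths in m; the calibration is good to about 2 mm. A picture is of the moment at which its call begins: read the wrist's pose just before it. camera_model takes no time and is no camera call; for the wrist camera it gives the pose at the moment of the call.
A pose or a line that the arm cannot do raises env.Unreachable and nothing moves.
- env.job_done(): hands the job in, once; it reports no verdict.
Readings, each from a call of its own:
- env.current_time(): time.
- env.current_qpos(): joint angles.
- env.current_qd(): joint speeds.
- env.current_tau(): joint torques, N m.
- env.current_tool_pos(): TCP position.
- env.current_tcp_rot(): TCP orientation.
- env.current_ft_force(): force on the tool from outside, world axes, zero at the start.
- env.current_torque(): the same for the moment, N m.
- env.current_width(): finger opening in m.
Only numpy, scipy, OpenCV 4.12 (cv2) and the standard library are available. Lean on these libraries where they do the work, as an engineer would, in place of code of your own. Each camera call takes 0.05 s, during which the arm holds its last target.

## Task

Charge the module on the chassis plate: press its black mushroom plunger down all the way and let it spring fully back up, again and again, until the indicator pin beside it stands fully out of its collar. Only then push the shut-off lever at the end of the plate over from the front to the back as far as it goes. Press and push only: do not touch the indicator pin, and leave all the loose things where they are.

Things in the scene. Friction and masses are not known exactly. Their poses are not given: they have to be found in the camera images.
- module: fixed instrument module: aluminium chassis plate 220 x 310 mm (upper face 20 mm above the bench) with a pump block 70 x 130 mm, its top 120 mm above the bench. Origin on the bench below the plate; z up, x from its front (robot side) to its back, y to its left seen from the robot. In these axes (mm): plunger axis x 10, y 5; pin axis x 10, y -65; lever pivot x 0, y 105, z 42
- plunger (a joint): how far the plunger is pressed down, in m: 0 up, 0.016 fully down. Its spring needs about 8 N to start and 11 N at the bottom (a little more when fast), and lifts the plunger by itself in under a second when it is let go
- plunger_top (a point): centre of the top of the pump plunger: a black mushroom button 38 mm wide on a steel rod, standing on top of the pump block; the button's top is 154 mm above the bench when up, 138 mm when fully down
- pin (a joint): how far the indicator pin stands out, m: starts at 0 to 0.017, fully out is 0.045. A stroke counts if the plunger goes down 13 mm or more and is then let up all the way; the pin rises on the return, mostly 9 mm a stroke (the first or a brisk one up to 18), and stays put between strokes. 2 to 5 strokes are needed; when it is fully out, more strokes do nothing
- pin_tip (a point): top of the indicator pin: a plain steel rod 10 mm thick in a collar (20 mm wide, 6 mm high) on the pump block, 70 mm to the right of the plunger seen from the robot. The tip is 132 mm above the bench at joint 0, 177 mm when fully out; a dark band round the pin shows above the collar only when it is fully out. It may not be touched
- shutoff (a joint): angle of the shut-off lever, in rad: 0 (leaning to the front of the module, open) to 1.0 (leaning to the back, closed), upright at 0.5. It starts between 0 and 0.12. Light friction: it stays where it is left, about 1 N at its knob moves it
- shutoff_tip (a point): centre of the black ball knob (26 mm wide) of the shut-off lever: a 10 mm steel rod, 80 mm from pivot to knob centre, on a dark block (70 x 50 x 25 mm) at the left end of the chassis plate; it swings about the module's y axis, the knob going towards the module's +x
- cap: loose brass blanking cap, 28 mm wide and 26 mm high, standing on the chassis plate in front of the pump block; its origin is the centre of its underside. Leave it where it is
- fitting: loose steel pipe fitting, 22 mm wide and 34 mm high, standing on the chassis plate in front of the pump block; its origin is the centre of its underside. Leave it where it is
- vial: loose small jar, 36 mm wide and 60 mm high, standing on the bench beside the module; its origin is the centre of its underside. Leave it where it is
- driver_a: loose screwdriver lying on the bench. Leave it where it is
- driver_b: loose shorter screwdriver (150 mm) lying on the bench. Leave it where it is
- reel: loose solder reel, 60 mm wide and 30 mm high, lying flat on the bench; origin in the centre of its underside. Leave it where it is
- meter: loose multimeter, 180 x 90 x 38 mm, lying on the bench; origin in the centre of its underside. Leave it where it is

How it is judged:
By the outcome, as a careful person would: the job done as asked, in the order asked, and still so for the second after the job is handed in, with the robot touching nothing.
It also fails if it takes over 58 s, if anything falls off the work surface, if the arm or the gripper's body presses on something with over 40 N, if the wrist force passes 120 N, or if a joint passes its speed limit or range.

## Working session

There is one attempt and no reset: what is moved stays moved. The work goes in short steps, each a Python script; the robot and the scene stay as the last script left them, time stands still between calls to the robot, and variables do not carry over. Pictures are saved under pics/ and viewed, and the job is handed in when it is done.

```bash
mkdir -p pics; ls
python3 - <<'E'
from station import env
import cv2
for n in ("scene","side","wrist"):
    m=env.camera_model(n); print(n,m)
    cv2.imwrite(f"pics/a_{n}.png",env.grab_frame(n))
print(env.current_time(),env.current_tcp_rot(),env.current_tool_pos())
E
```

```text
pics
scene {'mtx': array([[470.87963887,   0.        , 323.973191  ],
       [  0.        , 470.87963887, 201.74372568],
       [  0.        ,   0.        ,   1.        ]]), 'camera_from_world': array([[-0.82694681,  0.5622454 ,  0.00625243,  0.37530206],
       [-0.42553962, -0.63307173,  0.64663453,  0.13651851],
       [ 0.36752553,  0.5320717 ,  0.76277434, -1.62652407],
       [ 0.        ,  0.        ,  0.        ,  1.        ]])}
side {'mtx': array([[454.05213086,   0.        , 317.17703157],
       [  0.        , 454.05213086, 194.27298692],
       [  0.        ,   0.        ,   1.        ]]), 'camera_from_world': array([[ 0.98552338, -0.16952268, -0.00239367, -0.46991364],
       [ 0.11811156,  0.67637824,  0.72702278, -0.14157785],
       [-0.12162783, -0.71678067,  0.68660916, -1.23655339],
       [ 0.        ,  0.        ,  0.        ,  1.        ]])}
wrist {'mtx': array([[334.53856312,   0.        , 322.27311564],
       [  0.        , 334.53856312, 199.626519  ],
       [  0.        ,   0.        ,   1.        ]]), 'camera_from_world': array([[ 0.40802351,  0.91296988, -0.00167677, -0.64948125],
       [-0.87847747,  0.3921068 , -0.27300109,  0.03365662],
       [-0.2485843 ,  0.11286386,  0.96201226, -0.3928675 ],
       [ 0.        ,  0.        ,  0.        ,  1.        ]])}
0.15 [ 8.38932245e-01  5.44235526e-01 -5.07970415e-04  3.50302047e-04] [0.26479734 0.59325887 0.24386613]
```

View pics/a_scene.png

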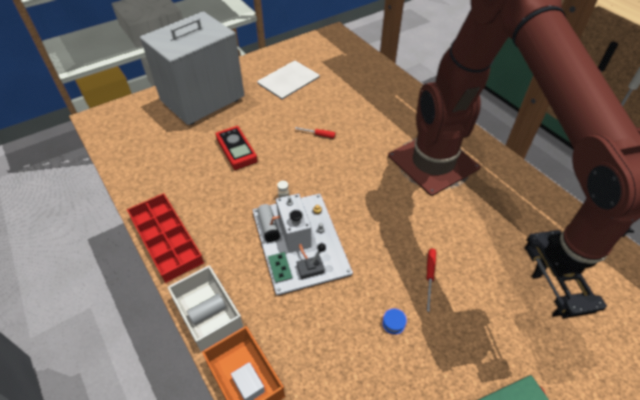

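View pics/a_side.png

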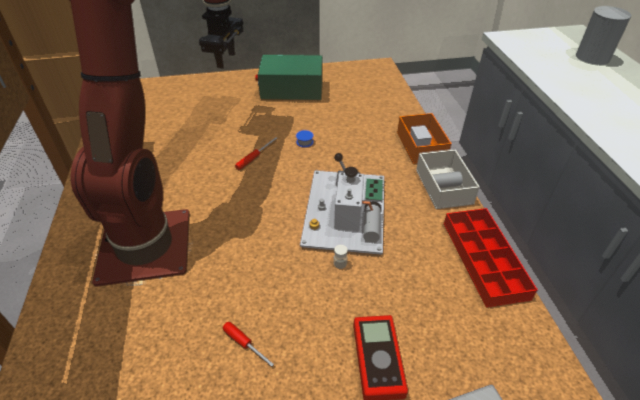

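View pics/a_wrist.png

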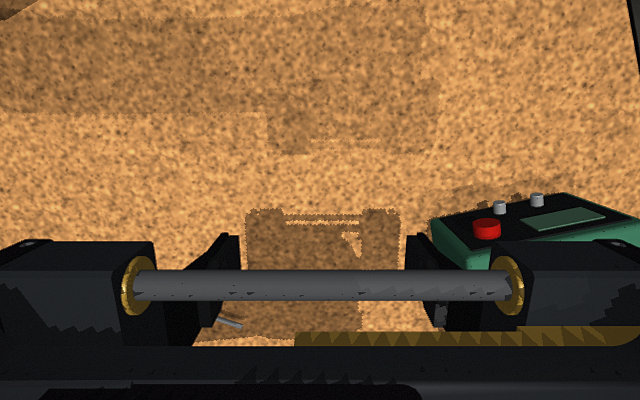

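The overview pictures show the module near scene (300,245) and side (345,210). I'll enlarge both.

Run:
```python
import cv2
a=cv2.imread("pics/a_scene.png")[170:300,240:370]; cv2.imwrite("pics/b_scene.png",cv2.resize(a,None,fx=4.6,fy=4.6,interpolation=cv2.INTER_CUBIC))
a=cv2.imread("pics/a_side.png")[145:275,285:415]; cv2.imwrite("pics/b_side.png",cv2.resize(a,None,fx=4.6,fy=4.6,interpolation=cv2.INTER_CUBIC))
```

```text
(no output)
```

View pics/b_scene.png

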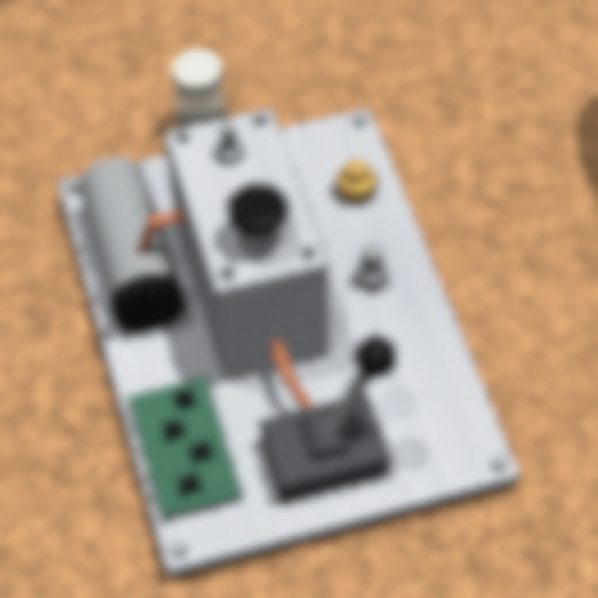

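View pics/b_side.png

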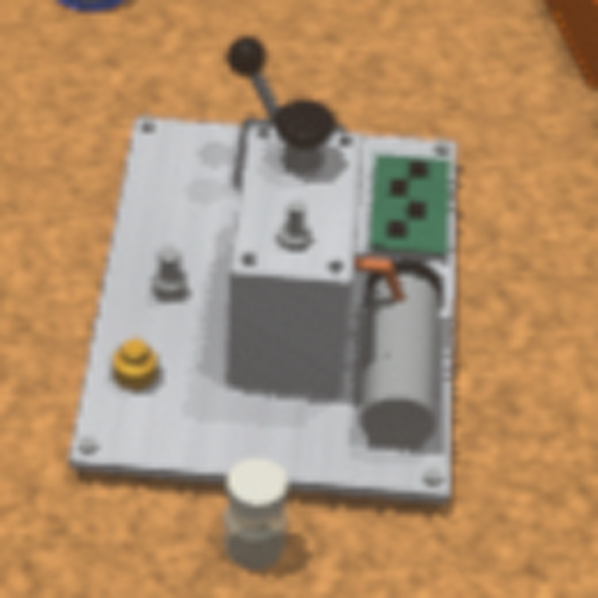

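```bash
cat > h.py <<'E'
import numpy as np, cv2
from scipy.optimize import least_squares
from scipy.spatial.transform import Rotation as R
from station import env
S=4.6
def px(c,u): 
    o=(240,170) if c=='scene' else (285,145)
    return np.array([(u[0]+.5)/S-.5+o[0],(u[1]+.5)/S-.5+o[1]])
def proj(c,P,m=None):
    m=m or env.camera_model(c); T=m['camera_from_world']; P=np.atleast_2d(P)
    p=P@T[:3,:3].T+T[:3,3]; p=p*[1,-1,-1]; q=p@m['mtx'].T; return q[:,:2]/q[:,2:]
def tri(a,b,cams=('scene','side')):
    return least_squares(lambda X:np.r_[proj(cams[0],X)[0]-a,proj(cams[1],X)[0]-b],[.6,.1,.1])
E
python3 - <<'E'
from h import *
A=dict(fr=((365,113),(75,465)),fl=((516,478),(138,120)),bl=((170,570),(456,143)),br=((62,182),(450,497)),plg=((258,203),(305,119)),knob=((375,356),(246,56)),pin=((229,128),(296,206)))
for k,(a,b) in A.items():
    r=tri(px('scene',a),px('side',b)); print(k,r.x.round(4),r.fun.round(2))
loc=dict(fr=(-.11,-.155,.02),fl=(-.11,.155,.02),bl=(.11,.155,.02),br=(.11,-.155,.02),plg=(.01,.005,.154))
def f(v):
    o=[]
    for k,l in loc.items():
        W=R.from_euler('z',v[2]).apply(l)+[v[0],v[1],0]
        for c,u in zip(('scene','side'),A[k]): o+=list(proj(c,W)[0]-px(c,u))
    return np.array(o)
r=least_squares(f,[.6,.1,0]); print(r.x.round(4),r.fun.round(1))
v=r.x
for n,l in dict(plg=(.01,.005,.154),pin=(.01,-.065,.132),knob0=(-.0384,.105,.042+.08*np.cos(.5)),knob1=(.0384,.105,.1122)).items(): print(n,(R.from_euler('z',v[2]).apply(l)+[v[0],v[1],0]).round(4))
E
```

```text
fr [ 0.4172 -0.0849  0.0171] [-0.4   0.13 -0.34 -0.09]
fl [0.5046 0.2119 0.0184] [-0.12  0.04 -0.14 -0.04]
bl [0.7116 0.1493 0.0202] [-0.44  0.08 -0.51 -0.08]
br [ 0.6236 -0.1468  0.0192] [-0.93  0.15 -0.79 -0.11]
plg [0.5753 0.0385 0.1544] [-0.41  0.11 -0.42 -0.09]
knob [0.5641 0.1468 0.1177] [-0.12  0.04 -0.14 -0.03]
pin [ 0.5558 -0.0266  0.1469] [-0.38  0.09 -0.35 -0.08]
[ 0.5642  0.0331 -0.2881] [ 0.4 -0.7 -1.3 -0.9  0.7 -0.3 -0.8 -0.6 -0.9  0.8  0.  -0.3 -1.5  0.3
 -0.  -0.4 -1.1 -0.6 -0.2  0.8]
plg [0.5752 0.0351 0.154 ]
pin [ 0.5553 -0.032   0.132 ]
knob0 [0.5572 0.1447 0.1122]
knob1 [0.6309 0.1229 0.1122]
```

The two views agree: the module is at about (0.564, 0.033) with yaw -0.288, the plunger top triangulates to z 154 mm, and the pin tip is at about 147 mm. I'll move above the plunger with the fingers closed and the jaw axis along module x.

```bash
cat >> h.py <<'E'
YAW=-0.288
def quat(yaw): 
    M=np.array([[np.cos(yaw),np.sin(yaw),0],[np.sin(yaw),-np.cos(yaw),0],[0,0,-1]])
    return R.from_matrix(M).as_quat()
M0=np.array([.5644,.0345,0])
def W(l): return R.from_euler('z',YAW).apply(l)+M0
E
python3 - <<'E'
from h import *
env.close_gripper(10)
p=W((.01,.005,.27)); q0=env.current_qpos()
best=None
for y in (YAW,YAW+np.pi):
    q=env.solve_ik(p,quat(y)); print(y,None if q is None else np.round(q,2))
    if q is not None and (best is None or abs(q-q0).max()<best[0]): best=(abs(q-q0).max(),y)
print(best); np.save('yaw.npy',best[1])
env.move_ptp(p,quat(best[1]))
print(p,env.current_tool_pos(),env.current_width(),env.current_ft_force(),env.current_time())
for n in ("scene","side","wrist"): 
    np.save(f"pics/c_{n}",env.camera_model(n),allow_pickle=True); f=env.grab_frame(n); cv2.imwrite(f"pics/c_{n}.png",f)
    if n!='wrist':
        a=f[80:280,220:420]; cv2.imwrite(f"pics/c_{n}z.png",cv2.resize(a,None,fx=3,fy=3,interpolation=cv2.INTER_CUBIC))
E
```

```text
-0.288 [-0.73  0.19  0.68  1.64 -0.12  1.35 -0.32]
2.8535926535897933 [ 0.74  0.35 -1.1   1.57  0.31  1.41  2.47]
(np.float64(0.6417536452737006), -0.288)
[0.57540831 0.03645372 0.27      ] [0.5753828  0.03799004 0.26980627] 0.000574219422347926 [ 0.39004124 -0.55516362  0.52804876] 3.95
```

View pics/c_wrist.png

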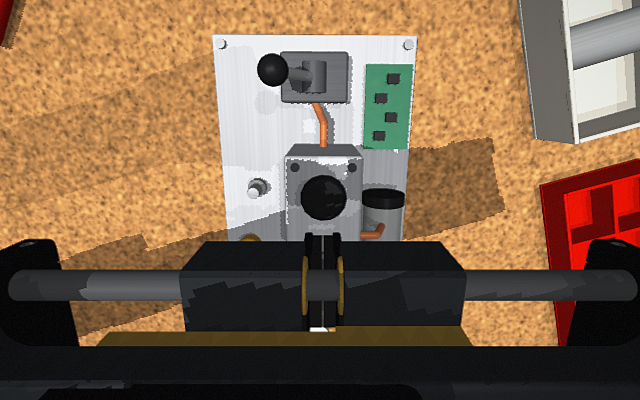

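View pics/c_sidez.png

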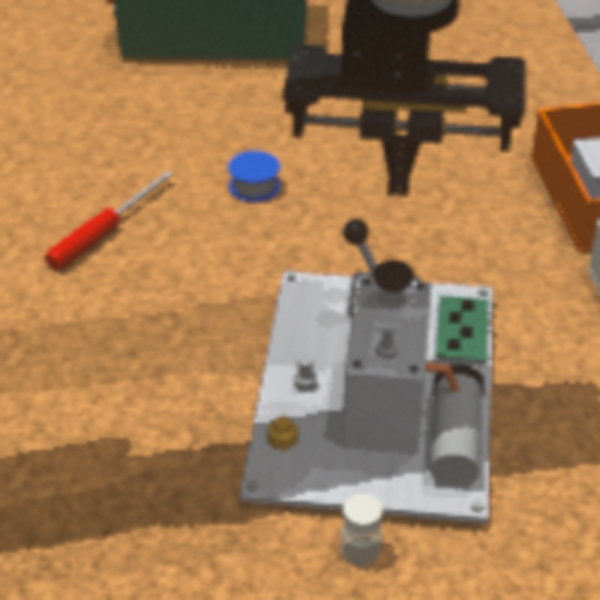

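View pics/c_scenez.png

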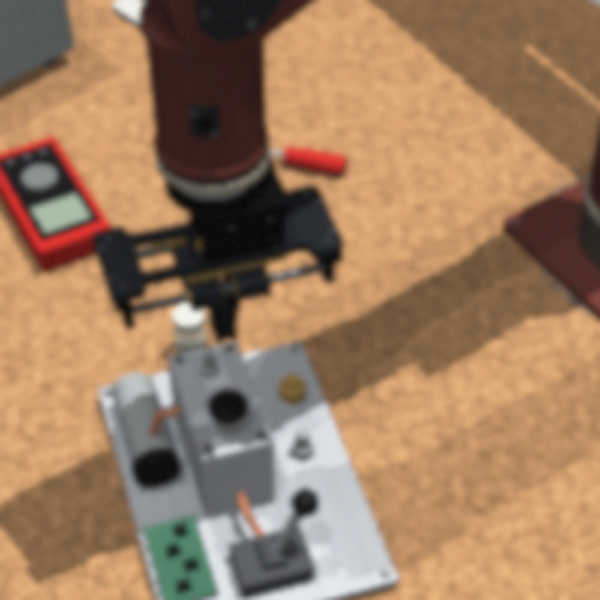

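The wrist view shows the plunger top at (323,197), the knob at (273,69) and the plate corners at (214,36) and (415,36). I'll check the positions by ray.

Run:
```python
from h import *
m=env.camera_model('wrist'); T=m['camera_from_world']; C=-T[:3,:3].T@T[:3,3]
def ray(u,z):
    d=np.linalg.inv(m['mtx'])@[u[0],u[1],1]; d=T[:3,:3].T@(d*[1,-1,-1]); return (C+d*(z-C[2])/d[2]).round(4)
print('plunger',ray((323,197),.154),W((.01,.005,.154)))
print('knob',ray((273,69),.1165)); print('fl',ray((214,36),.02),W((-.11,.155,.02)),'bl',ray((415,36),.02),W((.11,.155,.02)))
print(env.current_tool_pos())
```

```text
plunger [0.5772 0.0409 0.154 ] [0.57540831 0.03645372 0.154     ]
knob [0.5657 0.148  0.1165]
fl [0.5058 0.2099 0.02  ] [0.50295593 0.21436002 0.02      ] bl [0.7122 0.1491 0.02  ] [0.71389498 0.15187228 0.02      ]
[0.57541155 0.03736836 0.26988567]
```

The plunger is at about (0.576, 0.0385), with sources agreeing within 2–4 mm on a 19 mm radius. First stroke, reading the force on the way down.

Run:
```python
from h import *
P=np.array([.576,.0385])
def go(t,vel=.1): 
    env.move_straight([P[0],P[1],t+.022],vel); print(round(env.current_time(),2),t,(env.current_tool_pos()-[0,0,.022]).round(4),env.current_ft_force().round(1))
go(.165,.15); go(.150,.1); go(.142)
for t in (.139,.1375,.1365):
    go(t)
    if env.current_ft_force()[2]>25: break
for n in ("scene","side"):
    a=env.grab_frame(n)[145:275,260:390]; cv2.imwrite(f"pics/d_{n}.png",cv2.resize(a,None,fx=4.6,fy=4.6,interpolation=cv2.INTER_CUBIC))
```

```text
4.8 0.165 [0.5764 0.0384 0.1657] [ 0.2 -0.5 -0.5]
5.1 0.15 [0.5776 0.0386 0.1517] [2.4 0.2 7.2]
5.35 0.142 [0.5775 0.0385 0.1438] [1.1 0.1 6.4]
5.6 0.139 [0.5775 0.0385 0.1412] [0.9 0.9 8.9]
5.85 0.1375 [0.5775 0.0386 0.1398] [0.  0.2 8.9]
6.1 0.1365 [0.5775 0.0386 0.1388] [0.5 0.2 8.8]
```

View pics/d_side.png

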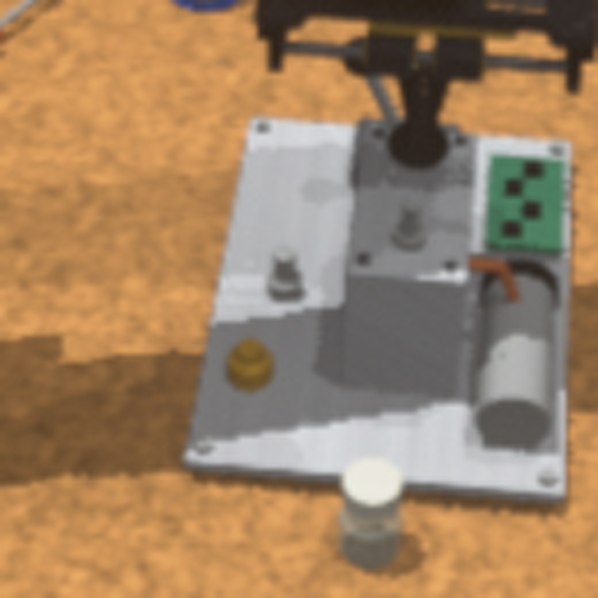

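View pics/d_scene.png

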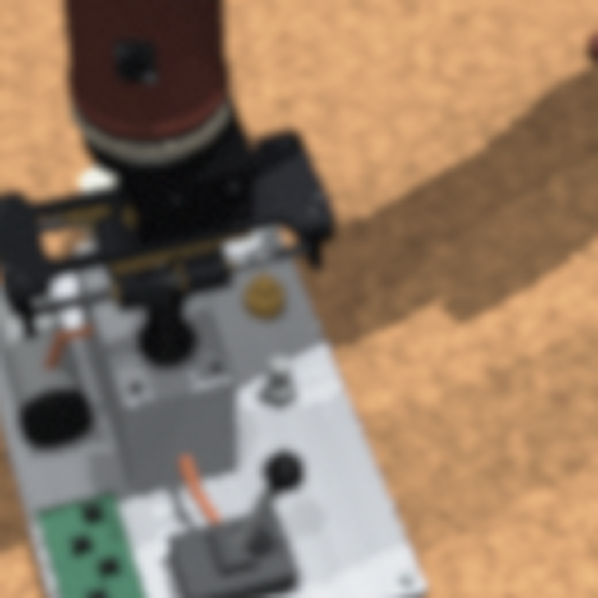

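The fingers sit on the button, which is nearly down, and the pin stands free at side-crop (410,225). I'll continue to the hard stop, then release.

Run:
```python
from h import *
P=np.array([.576,.0385])
def go(t,vel=.1): 
    env.move_straight([P[0],P[1],t+.022],vel); f=env.current_ft_force(); print(round(env.current_time(),2),t,(env.current_tool_pos()-[0,0,.022]).round(4),f.round(1)); return f[2]
for t in (.1355,.1345,.1335,.1325,.1315):
    if go(t)>18: break
go(.172,.15); env.pause(.8); print(env.current_time())
for n in ("scene","side"):
    a=env.grab_frame(n)[145:275,260:390]; cv2.imwrite(f"pics/e_{n}.png",cv2.resize(a,None,fx=4.6,fy=4.6,interpolation=cv2.INTER_CUBIC))
```

```text
6.45 0.1355 [0.5776 0.0385 0.1385] [-1.9 -0.5 15.1]
6.7 0.1345 [0.5777 0.0385 0.1384] [-6.  -0.2 25.2]
7.1 0.172 [0.5763 0.0386 0.1728] [-0.3 -0.2 -0.4]
7.9
```

View pics/e_side.png

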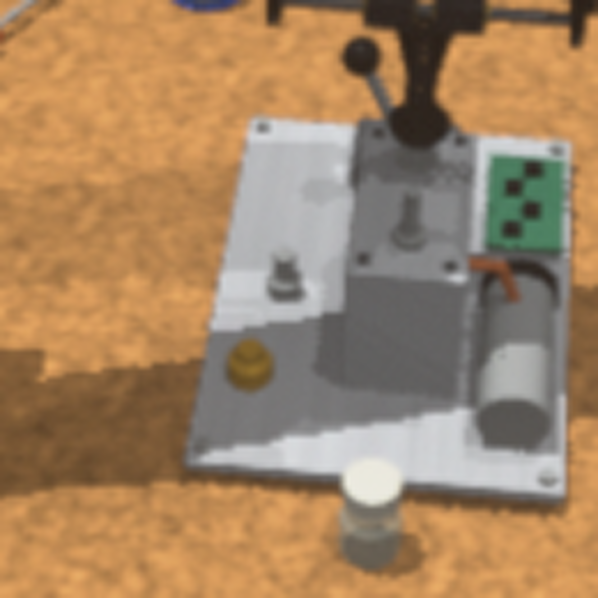

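The stop was felt at 138.5 mm, and the pin tip moved from side-crop (410,210) to (410,195). Two more strokes, with a picture after each.

```bash
cat >> h.py <<'E'
P=np.array([.576,.0385])
def go(t,vel=.1): 
    env.move_straight([P[0],P[1],t+.022],vel); f=env.current_ft_force(); print(round(env.current_time(),2),t,(env.current_tool_pos()-[0,0,.022]).round(4),f.round(1)); return f[2]
def stroke():
    go(.155,.15); f=go(.1345,.06)
    if f<18: go(.1335,.06)
    go(.172,.15); env.pause(.8)
def pinpic(k):
    im=[]
    for n,(u,v) in (("scene",(270,150)),("side",(320,160))):
        a=env.grab_frame(n)[v:v+65,u:u+65]; im.append(cv2.resize(a,None,fx=6,fy=6,interpolation=cv2.INTER_CUBIC))
    return np.hstack(im)
E
python3 - <<'E'
from h import *
o=[]
for k in range(2): stroke(); o.append(pinpic(k))
cv2.imwrite("pics/f.png",cv2.resize(np.vstack(o),(600,600)))
print(env.current_time())
E
```

```text
8.27 0.155 [0.5759 0.0384 0.1549] [0.4 0.3 0.7]
8.76 0.1345 [0.5764 0.0384 0.1383] [-14.8  -0.7  36.5]
9.16 0.172 [0.5761 0.0386 0.1722] [-0.4  0.8 -0.4]
10.32 0.155 [0.5759 0.0385 0.1549] [ 0.  -0.5  1.3]
10.82 0.1345 [0.5764 0.0384 0.1383] [-14.7  -0.5  37. ]
11.22 0.172 [0.5761 0.0386 0.1722] [ 0.1  0.5 -1.5]
12.1167
```

View pics/f.png

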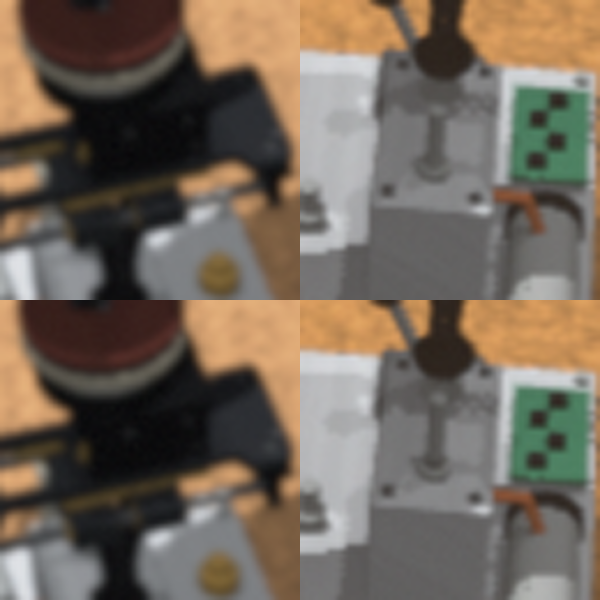

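The pin rose again, from tip (435,112) to (437,385), and whether the band shows is unclear. Further strokes do no harm once the pin is full, so I'll do two more and press slightly less deep.

```bash
sed -i 's/go(.1345,.06)/go(.1352,.06)/;s/f<18: go(.1335/f<18: go(.1342/' h.py
python3 - <<'E'
from h import *
o=[]
for k in range(2):
    stroke(); a=env.grab_frame('side')[145:225,320:400]; cv2.imwrite(f'pics/raw{k}.png',a); o.append(cv2.resize(a,None,fx=5,fy=5,interpolation=cv2.INTER_CUBIC))
cv2.imwrite("pics/g.png",np.hstack(o)); print(env.current_time())
E
```

```text
12.38 0.155 [0.5759 0.0385 0.1549] [ 0.5 -0.1 -1. ]
12.87 0.1352 [0.5763 0.0385 0.1384] [-11.3  -0.3  29.3]
13.26 0.172 [0.5761 0.0386 0.1723] [ 0.4 -0.2 -0.2]
14.38 0.155 [0.576  0.0385 0.1549] [ 0.8 -0.1  0. ]
14.86 0.1352 [0.5763 0.0384 0.1383] [-11.8  -1.1  29.2]
15.25 0.172 [0.5761 0.0386 0.1723] [ 0.1  0.3 -0.4]
16.1
```

View pics/g.png

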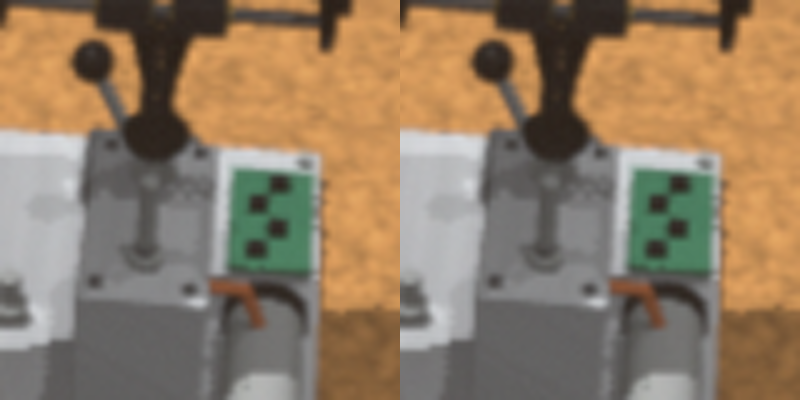

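Both pictures are identical (tip at (150,178)), so the pin no longer rises. I'll move up and clear towards the lever, and check the pin with height projections.

Run:
```python
from h import *
go(.235,.2)
M0=np.array([.576,.0385,0])-R.from_euler('z',YAW).apply([.01,.005,0])
knob=np.array([.565,.1473,.117]); print('knob local',R.from_euler('z',-YAW).apply(knob-M0))
p=M0+R.from_euler('z',YAW).apply([-.115,.105,0]); p[2]=.257
env.move_straight(p,.25,ori=quat(YAW)); print(env.current_tool_pos(),env.current_time())
pin=M0+R.from_euler('z',YAW).apply([.01,-.065,0]); o=[]
for n,(u,v) in (("scene",(265,150)),("side",(310,145))):
    print(n,[(proj(n,pin+[0,0,z])[0]-[u,v]).round(1)*5 for z in (.126,.168,.177)])
    a=env.grab_frame(n)[v:v+80,u:u+80]; o.append(cv2.resize(a,None,fx=5,fy=5,interpolation=cv2.INTER_CUBIC))
cv2.imwrite("pics/h.png",np.hstack(o))
cv2.imwrite("pics/hw.png",env.grab_frame('wrist'))
```

```text
16.57 0.235 [0.5762 0.0385 0.2355] [ 0.   0.7 -1.4]
knob local [-0.03144998  0.10619456  0.117     ]
[0.48498758 0.16863045 0.25662861] 17.3583
scene [array([119.5, 259.5]), array([115.5, 211. ]), array([115., 200.])]
side [array([192.5, 253.5]), array([196.5, 194. ]), array([197., 181.])]
```

View pics/h.png

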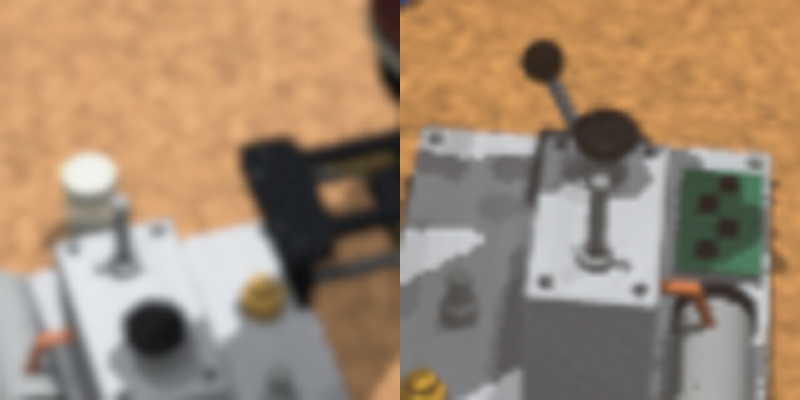

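View pics/hw.png

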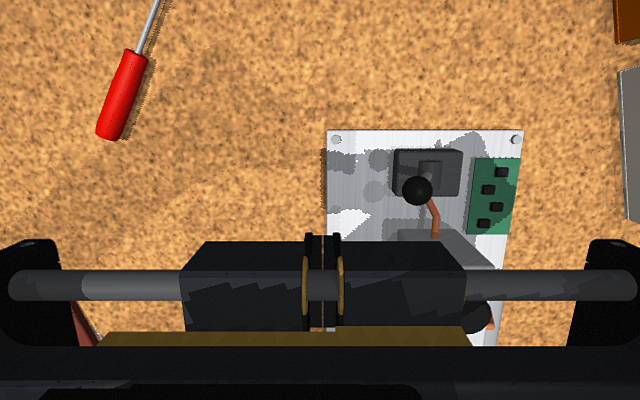

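The pin tip is at scene-crop (121,199) and side-crop (597,180). The predictions for 177 mm were 200 and 181, so it is fully out, with a dark band above the collar at about (597,243). The plunger is up. Now the lever.

Run:
```python
from h import *
M0=np.array([.576,.0385,0])-R.from_euler('z',YAW).apply([.01,.005,0])
Ri=R.from_euler('z',-YAW)
def L(x,t,vel):
    p=M0+R.from_euler('z',YAW).apply([x,.106,0]); p[2]=t+.022
    env.move_straight(p,vel); f=Ri.apply(env.current_ft_force()); print(round(env.current_time(),2),x,Ri.apply(env.current_tool_pos()-M0-[0,0,.022]).round(4),f.round(1)); return f
L(-.115,.102,.2); L(-.07,.102,.12); L(-.03,.102,.1); L(-.01,.102,.1); L(0,.102,.1)
x=0
while x<.034:
    x+=.003
    if L(x,.102,.05)[0]<-8: break
a=env.grab_frame('side')[145:225,310:390]; b=env.grab_frame('scene')[210:290,260:340]
cv2.imwrite("pics/i.png",np.hstack([cv2.resize(k,None,fx=5,fy=5,interpolation=cv2.INTER_CUBIC) for k in (b,a)]))
```

```text
18.32 -0.115 [-0.1143  0.1061  0.1029] [ 0.1  0.4 -0. ]
18.85 -0.07 [-0.0701  0.106   0.1023] [0.8 0.7 0.2]
19.4 -0.03 [-0.0303  0.1058  0.1018] [ 0.1 -0.5 -0.5]
19.75 -0.01 [-0.0101  0.1058  0.1019] [-0.5 -0.1  0.3]
20.0 0 [0.     0.1059 0.102 ] [-0.7 -0.5 -0.7]
20.25 0.003 [0.0029 0.106  0.102 ] [ 0.7 -0.2 -0. ]
20.5 0.006 [0.0061 0.106  0.102 ] [-0.4  0.1 -0.3]
20.75 0.009000000000000001 [0.0093 0.106  0.102 ] [-0.2  0.5  0.6]
21.0 0.012 [0.0123 0.106  0.102 ] [ 0.   0.  -0.6]
21.25 0.015 [0.0152 0.106  0.102 ] [ 0.1  0.1 -0.4]
21.5 0.018 [0.0173 0.1061 0.1018] [-4.9 -0.2  2. ]
21.75 0.020999999999999998 [0.0178 0.1062 0.1016] [-17.6  -1.9  10.3]
```

View pics/i.png

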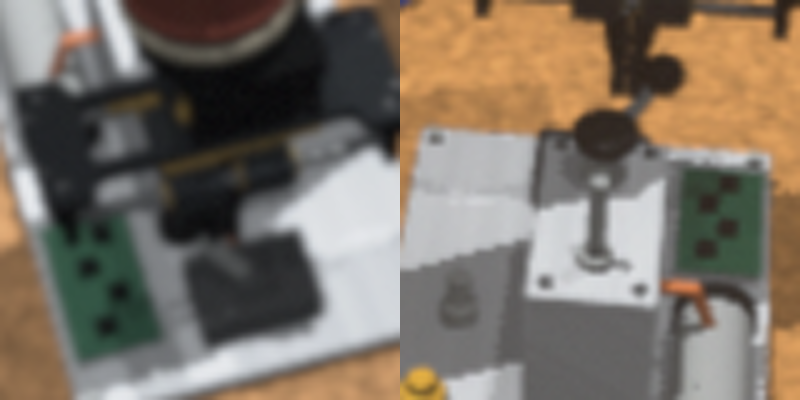

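A hard stop at 17.6 N, with the lever leaning back and the knob at side-crop (660,73). I'll retract and check.

Run:
```python
from h import *
M0=np.array([.576,.0385,0])-R.from_euler('z',YAW).apply([.01,.005,0])
def L(x,t,vel):
    p=M0+R.from_euler('z',YAW).apply([x,.106,0]); p[2]=t+.022
    env.move_straight(p,vel)
L(-.03,.102,.1); L(-.115,.12,.2); L(-.115,.26,.2); env.pause(.5)
print(env.current_time(),env.current_ft_force().round(1))
k1=M0+R.from_euler('z',YAW).apply([.0384,.105,.1122])
for n,(u,v) in (("scene",(240,170)),("side",(285,145))):
    print(n,(proj(n,k1)[0]-[u,v])*3)
im=[env.grab_frame(n)[v:v+130,u:u+130] for n,(u,v) in (("scene",(240,170)),("side",(285,145)))]
cv2.imwrite("pics/j.png",np.hstack([cv2.resize(k,None,fx=3,fy=3,interpolation=cv2.INTER_CUBIC) for k in im]))
```

```text
24.4417 [0.5 0.2 0.6]
scene [166.24119332 254.1549655 ]
side [230.90552158  45.12553019]
```

View pics/j.png

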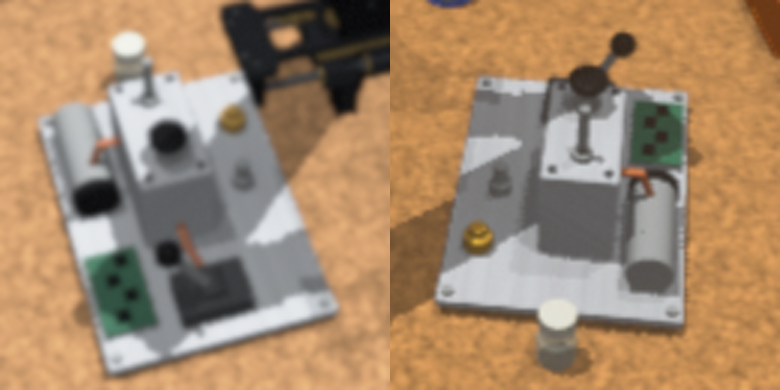

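The knob is at scene (167,252) and side (233,44), against predictions of (166,254) and (231,45) for fully closed. The plunger is up, the pin is out, and the cap, fitting and vial have not moved.

```bash
python3 -c "
from station import env
env.job_done(); print(env.current_time())"
```

```text
the job is handed in; nothing more can be done
the job is handed in; nothing more can be done
```

I charged the module, closed the shut-off lever after that, and handed the job in. The robot clock read about 24.5 s of the 58 s allowed.

- **Plunger:** I pressed it five times to its hard stop, at 138.3–138.5 mm, and let it spring fully up each time. The force on the wrist reached at most about 37 N, measured at the bottom of each stroke.
- **Pin:** It was fully out before I touched the lever. Its tip matched the predicted position for 177 mm to within about 1 pixel in both fixed cameras, and the fifth stroke raised it no further. The dark band looked present but is blurred at this resolution, so I relied on the tip height.
- **Lever:** I pushed it back until it met its stop, with 17.6 N at contact. After I backed away, the knob was within about 1 pixel of the predicted fully closed position in both cameras.
- **Loose things:** The cap, fitting and vial stood where they were in the last pictures. I kept well clear of the screwdrivers, reel and meter, but did not check them again at the end.
- **Disagreement:** The plunger's position differed by 2–4 mm between cameras. I used a value in between, and the fingers landed well within the button's 19 mm radius.

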